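Set the dish rack's pan arm to its length mark and clamp it

ROBOT

A 7-joint arm with a two-finger parallel gripper is mounted at the origin on the work surface. World frame = base frame: x ahead of the robot, y to its left, z up, the work surface at z = 0. Lengths are in m, angles in rad, forces in N, time in s.
With the tool pointing down it reaches from about 0.4 to 0.85 m from the base axis. Payload 4.5 kg.
Tool frame: the origin (TCP) lies at the centre of the arm's flange, where the gripper is bolted on; the fingertips stand 166 mm ahead of it and the grasp point (between the pads) lies 147 mm ahead of it; z points along the fingers, y is the direction in which the jaws open and shut (so a half turn about z gives the same grasp; the last joint's range is limited). The gripper opens to 88 mm and grips with 3 to 60 N. Pads are 18 mm wide; open, the fingers measure 123 mm over their backs; the gripper's body (75 mm by 187 mm) begins 45 mm behind the grasp point.
Start: joints at [1.311, 0.689, -0.195, 1.565, 0.157, 0.902, -0.215], TCP at [0.181, -0.598, 0.405] pointing down, gripper open.
Joint ranges: [-3.01, 3.01], [-0.46, 2.08], [-1.47, 1.51], [0.13, 2.56], [-1, 4.14], [0.04, 2.09], [-2.66, 2.66]. Speed limits (rad/s): [2.57, 2.57, 3.14, 3.14, 3.14, 3.14, 3.14].

INTERFACE

Orientations are given as [roll, pitch, yaw] about the fixed x, y, z axes, in that order (R = Rz(yaw) Ry(pitch) Rx(roll)).
In Python, from plant import * gives the robot as it stands.
- The arm moves only by the tool servo_tool, never from a script. Its argument "increments" is a list of rows, each a list of 7 numbers: the turn, a rotation vector about the tool's x, y, z in degrees, then the shift along the tool's x, y, z in m, then the opening, from 0 (shut) to 1 (fully open). In form: [[rx, ry, rz, dx, dy, dz, hand], ...]. A call has 1 to 12 rows; each row shifts and turns the commanded pose from where the row before left it, along the tool's axes as they then stand; what a row does not reach is not made up. A row lasts 1/8 s, in which the tool goes at most 62.5 mm and 10.7 degrees, less where a joint would pass 70% of its speed; a pose out of reach is approached as far as the arm can. A call is refused whole if a number of a shift passes 0.0625 or a number of a turn 10.7, either way. A call with a gripper value outside its range is refused whole. The fingers move at their own pace and stop on an object; "grip_force" is the grip in N (left out, the last holds). Time passes only in rows, so rows that do not move let the fingers close. It gives the time, the measured TCP pose, the force and the opening at its end, in the units of the state.
- state(): the state, without advancing time (a new reading comes with each control period).
- camera(name): name is "scene" or "top" or "wrist"; returns a dict with "image" (384x512x3 uint8, red, green, blue), "fovy" (degrees; the focal length in pixels is half the picture's height over the tangent of half this angle, whatever the lens; pixels are square), "cx", "cy" (the principal point, pixels), "dist" ([k1, k2, p1, p2, k3] as OpenCV has them; the pictures are not rectified), "position" and "orientation" of the camera in the world; the wrist camera has in their place "hand_eye" (4x4, takes a point from camera to tool coordinates, whose origin is the TCP and whose axes are the flange's). Camera axes: x right, y up, looking along -z (the intrinsics and any distortion apply to the point x, -y, -z); pixel columns grow to the right and rows downward; lengths in m; the calibration is good to about 2 mm. A picture is of the moment at which its call begins: read the wrist's pose just before it. There is no depth.
- finish_job(): hands the job in, once; it reports no verdict.
Trained networks look in a picture, given as the dict that the camera call returned (one of the last four; its "shot" number tells which), for a name from the list of things; names that differ only in an ending like _2 or _b are one class to them, and where a whole thing is asked for, a point or a joint stands for the part that bears it (a point fixed in the world has none). Each returns a list of dicts, best first, with "score" (0 to 1); they miss things now and then, are a little off and sometimes report something else, mostly with a low value. They report only what shows in the picture. A call takes as long as a camera call.
- search_frame(picture, query): "centre" ([row, column] in pixels, amid what is visible of it).
- trace(picture, query): "pixels" (384x512 bool, what is visible of it) and "centre" ([row, column] in pixels, amid what is visible of it).
The state is a dict: "clock": time; "qpos": joint angles; "qvel": joint speeds; "tau": joint torques, N m; "ee_pos": TCP position; "ee_rot": TCP orientation; "ft_force": force on the tool from outside, world axes, zero at the start; "wrist_torque": the same for the moment, N m; "width": finger opening in m.
Only numpy, scipy, OpenCV 4.12 (cv2) and the standard library are available. Lean on these libraries where they do the work, as an engineer would, in place of code of your own. Each camera call takes 0.05 s, during which the arm holds its last target.

TASK

The green rice mould stands in the way of the dish rack's pull-out pan arm: stand it upright on the counter off to one side, a good hand's width clear of the arm. Then pull the arm out against its spring until its length mark is at the mouth of the tube and, still holding it there, squeeze the open cam lever fully shut against the arm, not shutting it before the arm is at its mark. Finish while still holding the arm at the mark with the lever closed, do not let go, and leave the pan, cups and ladle alone.

Things in the scene. Friction and masses are not known exactly. Their poses are not given: they have to be found in the camera images.
- rack: Steel dish rack with upright slot wires (88 mm high, from x=+147) holding white plates (153 high), fixed on the counter; a pan arm slides out of it towards the robot. Origin on the counter below the arm's centre line, in line with the lever's pivot; the arm slides out along -x, y to the left seen from the robot, z up.
- tube_mouth (a point): Middle of the mouth of the fixed aluminium tube the arm slides out of, at rack x=+45, y=0, z=48 mm. The tube is 26 wide, z 31 to 65. On its right a fork above and below the lever (rack y -19 to -8, z 23 to 36 and 61 to 68) runs forward to x=-5 and carries the lever.
- leg (a joint): How far the arm is pulled out (m), 0 to 0.090, along rack -x. At the length mark it reads 0.065. A 50 N/m spring with 1 N friction draws it back to 0.02 or less when let go, lever shut or not: hold it. The arm is a steel bar 16 wide (rack y -8 to 8), z 36 to 60, free space below; it cannot move sideways.
- length_mark (a point): Top of the arm at the rear edge of the length mark, a dark line 4 mm wide round the arm: at the mark this edge is level with the tube mouth (same rack x, +45), so the line has just fully come out of the tube. Hidden in the tube while the arm is in.
- pull_face (a point): On the face looking to rack +x of the upright pull plate on the arm's left; a finger behind it pulls the arm out. Plate 10 thick, from the arm out to rack y=+54, z 28 to 64. This point is at rack x=-3 minus the pull-out, y=+34, z=48 mm; x=-68 at the mark. The arm's end with a two-pronged cradle (62 wide, 85 high) lies 88 mm further out.
- lever (a joint): Black cam lever, rad: 0 closed (flat along the arm's right side), more is open (free end swung to rack -y), at most 0.30. Vertical pivot at rack x=0, y=-13.5 mm. Stays where left; 1 N at its free end turns it. Closed lever and arm together span rack y -19 to +8; a pinch across both (along rack y, centred on y=-5.5) at the free end closes it.
- lever_tip (a point): Outer side of the lever's free end, 60 mm from the pivot, z=48 mm; there the lever is 10 mm thick, z 35 to 61, and ends 2 mm further on. Closed: rack x=-60, y=-19; 0.28 rad open: about x=-59, y=-35. It does not move with the arm.
- mould: Green plastic rice mould, about 0.12 kg, standing in front of the arm's end. Body 70 (x) by 50 (y) by 38 mm high with a lid 62 by 42 to z=46 and on top an upright grip rib 50 long in x, 14 thick in y, from z=46 to z=76. Origin at the middle of its underside, z up.
- pan: Aluminium tamagoyaki pan, tray 180 (x) by 130 (y) by 34 mm high with a dark wooden handle to x=-220; origin under the middle of the tray. To be left alone.
- cups: Stack of three pale silicone cups, 68 mm across the rim, 54 mm high; origin under its middle. To be left alone.
- ladle: Stainless ladle lying on the counter, bowl 86 mm across and 34 high, its handle reaching to x=+270, up to 51 mm high; origin under the bowl. To be left alone.

How it is judged:
On the way, in this order (a step that is already met when the one before it is completed fails the run):
1. the mould stands upright on the counter, let go, its middle at least 90 mm to one side of the arm's line ((y of mould in the frame of rack above 0.09 m or y of mould in the frame of rack below -0.09 m) and height (world z) of mould below 0.008 m and angle between mould's own z axis and vertical below 0.15 rad and linear speed of mould below 0.03 m/s and contact force between the fingers and mould below 0.2 N), for 0.2 s.
2. the arm is held at its length mark with the lever still open (value of joint leg between 0.06 and 0.07 m and value of joint lever above 0.1 rad and contact force between the fingers and leg above 0.5 N), for 0.2 s.
3. the lever is shut with the arm at its mark (value of joint leg between 0.06 and 0.07 m and value of joint lever below 0.06 rad), for 0.2 s.
At the end, for the whole second after the job is handed in: The arm is at its length mark (joint 0.065 within 5 mm) and held there by the fingers (more than 1 N), the lever is closed (within 0.06 rad), and the mould stands upright and still on the counter with its middle 90 mm or more to either side of the arm's centre line (all of step 3 and contact force between the fingers and leg above 1 N and (y of mould in the frame of rack above 0.09 m or y of mould in the frame of rack below -0.09 m) and height (world z) of mould below 0.008 m and angle between mould's own z axis and vertical below 0.15 rad and linear speed of mould below 0.03 m/s); the arm keeps its last pose, push and grip.
It fails at once if the lever is shut while the arm is off its mark (value of joint lever below 0.06 rad and (value of joint leg below 0.055 m or value of joint leg above 0.075 m)).
It fails at once if the mould is knocked over (angle between mould's own z axis and vertical above 0.7 rad).
It fails at once if the pan, cups or ladle are disturbed (moved more than 30 mm) (distance of any of pan, cups, ladle from where it was at the start of the episode above 0.03 m).
It also fails if it takes over 45 s, if anything falls off the work surface, if the arm or the gripper's body presses on something with over 40 N, if the wrist force passes 120 N, or if a joint passes its speed limit or range.

## Working session

There is one attempt and no reset: what is moved stays moved. The work goes in short steps, Python scripts to look and compute and a tool call to move; the robot and the scene stay as the last step left them, time stands still between calls to the robot, and variables do not carry over. Pictures are saved under pics/ and viewed, and the job is handed in when it is done.

Besides the shell and the picture viewer there is one more tool, called after "Emit:" as name(argument=value, ...) on one line, values as JSON. servo_tool: Moves the arm, as the interface text tells. Its arguments: {"type":"object","properties":{"increments":{"type":"array","items":{"type":"array","items":{"type":"number"}}},"grip_force":{"type":"number"}},"required":["increments"]}

```bash
ls; mkdir -p pics; cat > h.py <<'E'
from plant import *
import numpy as np, cv2
from scipy.spatial.transform import Rotation as R
def save(c,n): cv2.imwrite('pics/'+n,cv2.cvtColor(c['image'],cv2.COLOR_RGB2BGR))
E
python3 - <<'E'
from h import *
s=state();print({k:np.round(v,3) for k,v in s.items()})
for n in['scene','top','wrist']:
    c=camera(n);save(c,n+'0.png');print(n,{k:v for k,v in c.items() if k!='image'})
    for q in['rack','tube_mouth','length_mark','pull_face','lever','lever_tip','mould','pan','cups','ladle','leg']:
        try:
            r=search_frame(c,q);print(q,[(np.round(d['centre']),round(d['score'],2)) for d in r[:2]])
        except Exception as e: print(q,e)
E
```

```text
pics
{'clock': np.float64(0.0), 'qpos': array([ 1.311,  0.69 , -0.195,  1.566,  0.157,  0.902, -0.215]), 'qvel': array([ 0.   , -0.   ,  0.002,  0.001, -0.001,  0.001,  0.001]), 'tau': array([ 0.0000e+00, -5.2756e+01, -1.2670e+00, -1.5343e+01, -5.3000e-02,
        7.0000e-03,  0.0000e+00]), 'ee_pos': array([ 0.181, -0.598,  0.404]), 'ee_rot': array([-3.14 ,  0.   ,  0.294]), 'ft_force': array([0.171, 0.047, 0.208]), 'wrist_torque': array([-0.004, -0.038,  0.007]), 'width': np.float64(0.088)}
scene {'fovy': 42.18951423631406, 'cx': 251.87485156717466, 'cy': 188.7297138487467, 'dist': array([0.06241106, 0.        , 0.        , 0.        , 0.        ]), 'position': array([1.4053732 , 0.11507105, 1.24980599]), 'orientation': array([0.61978075, 0.00337137, 1.70840266]), 'shot': 1}
rack [(array([282., 237.]), 0.66)]
tube_mouth [(array([285., 237.]), 0.62)]
length_mark [(array([205., 249.]), 0.57)]
pull_face [(array([204., 252.]), 0.88)]
lever [(array([159., 162.]), 0.71)]
lever_tip [(array([197., 238.]), 0.48)]
mould [(array([173., 261.]), 0.78), (array([284., 235.]), 0.44)]
pan [(array([2
[... 810 characters left out ...]
rray([186., 266.]), 0.67), (array([191., 274.]), 0.56)]
wrist {'fovy': 69.04131233801799, 'cx': 254.49093137701942, 'cy': 186.51450161438996, 'dist': array([-0.06108745,  0.        ,  0.        ,  0.        ,  0.        ]), 'hand_eye': array([[ 1.32735496e-04,  9.58360412e-01,  2.85561381e-01,
         7.31722366e-02],
       [ 9.99999877e-01, -2.63880752e-04,  4.20776040e-04,
         4.37882794e-04],
       [ 4.78609251e-04,  2.85561290e-01, -9.58360329e-01,
         2.00750334e-02],
       [ 0.00000000e+00,  0.00000000e+00,  0.00000000e+00,
         1.00000000e+00]]), 'shot': 3}
rack []
tube_mouth []
length_mark []
pull_face []
lever []
lever_tip []
mould []
pan []
cups []
ladle []
leg []
```

View pics/scene0.png

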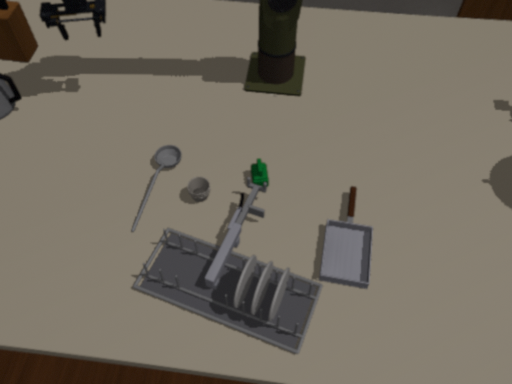

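View pics/top0.png

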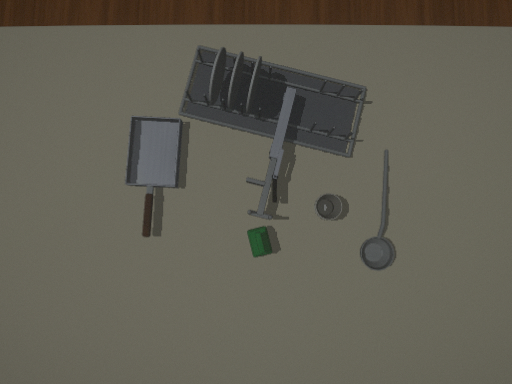

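```bash
python3 - <<'E'
import cv2
a=cv2.imread('pics/top0.png')[60:300,170:370]
cv2.imwrite('pics/topz.png',cv2.resize(a,None,fx=2.5,fy=2.5,interpolation=cv2.INTER_CUBIC)[:600])
a=cv2.imread('pics/scene0.png')[130:270,180:330]
cv2.imwrite('pics/scenez.png',cv2.resize(a,None,fx=4,fy=4,interpolation=cv2.INTER_CUBIC))
E
```

```text
(no output)
```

View pics/topz.png

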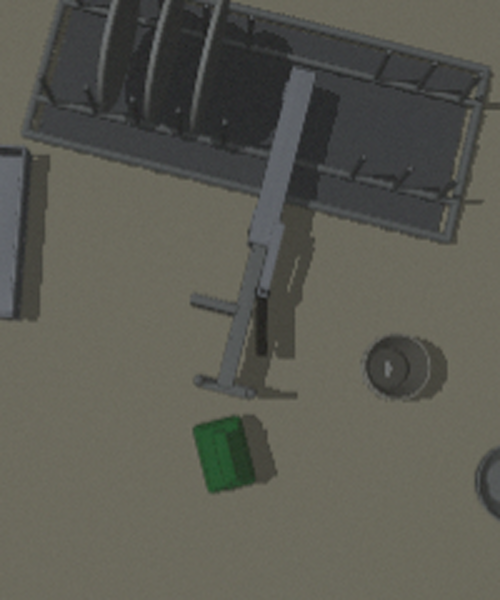

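View pics/scenez.png

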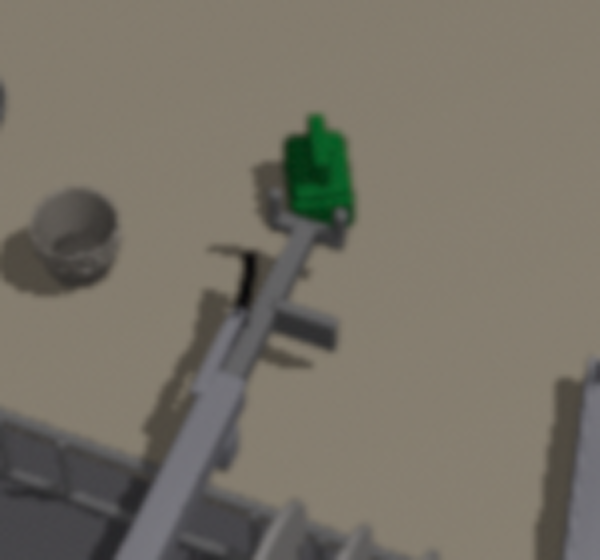

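```bash
cat >> h.py <<'E'
def pose(c):
    if 'hand_eye' in c:
        s=c['st'];T=np.eye(4);T[:3,:3]=R.from_euler('xyz',s['ee_rot']).as_matrix();T[:3,3]=s['ee_pos']
        T=T@c['hand_eye'];return T[:3,:3],T[:3,3]
    return R.from_euler('xyz',c['orientation']).as_matrix(),np.array(c['position'])
def proj(c,P):
    Rc,t=pose(c);p=(np.atleast_2d(P)-t)@Rc
    p=p*[1,-1,-1];f=192/np.tan(np.radians(c['fovy'])/2)
    K=np.array([[f,0,c['cx']],[0,f,c['cy']],[0,0,1.]])
    return cv2.projectPoints(p,np.zeros(3),np.zeros(3),K,np.array(c['dist']))[0][:,0]
def ray(c,uv,z):
    Rc,t=pose(c);f=192/np.tan(np.radians(c['fovy'])/2)
    K=np.array([[f,0,c['cx']],[0,f,c['cy']],[0,0,1.]])
    n=cv2.undistortPoints(np.array([[uv]],float),K,np.array(c['dist']))[0,0]
    d=Rc@np.array([n[0],-n[1],-1]);return t+d*(z-t[2])/d[2]
def w(fr,P):
    x,y,a=fr;P=np.atleast_2d(P);return np.c_[x+P[:,0]*np.cos(a)-P[:,1]*np.sin(a),y+P[:,0]*np.sin(a)+P[:,1]*np.cos(a),P[:,2]]
def wcam():
    s=state();c=camera('wrist');c['st']=s;return c
def draw(c,n,groups,crop=None,k=1):
    im=cv2.cvtColor(c['image'],cv2.COLOR_RGB2BGR)
    x0,y0,x1,y1=crop or (0,0,512,384)
    im=cv2.resize(im[y0:y1,x0:x1],None,fx=k,fy=k,interpolation=cv2.INTER_CUBIC)
    for P,col in groups:
        q=((proj(c,P)-[x0,y0]+.5)*k-.5).astype(int)
        cv2.polylines(im,[q.reshape(-1,1,2)],False,col,1)
    cv2.imwrite('pics/'+n,im)
E
cat > fit.py <<'E'
from h import *
from scipy.optimize import least_squares
ct=camera('top');cs=camera('scene')
def zt(u,v):return ((u+.5)/2.5+170-.5,(v+.5)/2.5+60-.5)
def zs(u,v):return ((u+.5)/4+180-.5,(v+.5)/4+130-.5)
q0='q'
T=[((45,13,65),0,zt(249,241)),((-5,-13.5,68),0,zt(264,293)),((-8,54,64),1,zt(193,299)),((-91,31,85),1,zt(199,380)),((-91,-31,85),1,zt(252,392)),((-61,-32,61),0,zt(262,354))]
S=[((45,13,65),0,zs(243,378)),((-8,54,64),1,zs(337,325)),((-91,-31,85),1,zs(275,193)),((-91,31,85),1,zs(341,213)),((-61,-32,61),0,zs(250,254))]
def res(p,full=False):
    r=[]
    for c,L in((ct,T),(cs,S)):
        P=np.array([np.array(a)-[p[3]*1000*m,0,0] for a,m,_ in L])/1000
        r.append(proj(c,w(p[:3],P))-np.array([z for _,_,z in L]))
    r=np.concatenate(r);return r if full else r.ravel()
o=least_squares(res,[.6,-.0,0.2,.01],loss='soft_l1',x_scale=[.1,.1,.1,.01])
o=least_squares(res,[.6,-.0,-0.2,.01],loss='soft_l1',x_scale=[.1,.1,.1,.01])
print(o.x,o.cost);print(np.round(res(o.x,True),1))
# mould: mask centres
for c in(ct,cs):
    im=c['image'].astype(int);m=(im[...,1]>im[...,0]+25)&(im[...,1]>im[...,2]+20)
    v,u=np.nonzero(m);print(len(u),u.mean(),v.mean(),ray(c,(u.mean(),v.mean()),.035))
E
python3 fit.py
```

```text
[ 0.64909047 -0.02111868 -0.26174858  0.01302796] 12.296776826283336
[[-0.5 -0.6]
 [-1.2  0.6]
 [-1.  -2.4]
 [-3.2 -0. ]
 [ 0.8  1.9]
 [ 1.   0.3]
 [-0.3  1. ]
 [-1.1  0.8]
 [-1.7 -1.5]
 [ 1.4  0.1]
 [-1.5 -1.1]]
347 256.42363112391934 241.12968299711815 [0.48429748 0.010561   0.035     ]
318 259.3553459119497 172.68553459119497 [0.48425991 0.00655331 0.035     ]
```

Emit:
servo_tool(increments=[[0, 0, 0, 0.043, -0.04, 0, 1], [0, 0, 0, 0.043, -0.04, 0, 1], [0, 0, 0, 0.043, -0.04, 0, 1], [0, 0, 0, 0.043, -0.04, 0, 1], [0, 0, 0, 0.043, -0.04, 0, 1], [0, 0, 0, 0.043, -0.04, 0, 1], [0, 0, 0, 0.043, -0.04, 0, 1], [0, 0, 0, 0.043, -0.04, 0, 1], [0, 0, 0, 0.043, -0.04, 0, 1], [0, 0, 0, 0.043, -0.04, 0, 1], [0, 0, 0, 0.043, -0.04, 0, 1], [0, 0, 0, 0.043, -0.04, 0, 1]])

```text
clock: 3.4
ee_pos: [0.5368, 0.0124, 0.4049]
ee_rot: [3.141, -0.001, 0.294]
ft_force: [1.2, -0.3, -0.9]
width: 0.0879
```

```bash
python3 - <<'E'
from h import *
import pickle
c=wcam();save(c,'w1.png');pickle.dump(c,open('w1.pkl','wb'));print(c['st']['ee_pos'],c['st']['ee_rot'],c['st']['clock'])
for q in['tube_mouth','length_mark','pull_face','lever_tip','mould','leg']:
    r=search_frame(c,q);print(q,[(np.round(d['centre']),round(d['score'],2)) for d in r[:2]])
E
```

```text
[0.53676039 0.01244005 0.40491741] [ 3.14113368e+00 -5.50964090e-04  2.93874722e-01] 3.4
tube_mouth []
length_mark [(array([180., 394.]), 0.25)]
pull_face [(array([102., 289.]), 0.65)]
lever_tip [(array([120., 309.]), 0.97)]
mould [(array([200., 249.]), 0.73)]
leg [(array([ 98., 287.]), 0.62)]
```

View pics/w1.png

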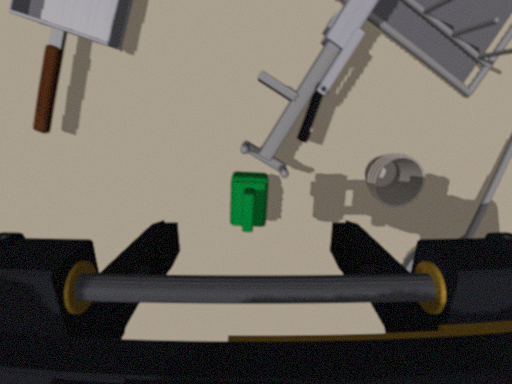

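```bash
python3 - <<'E'
import cv2
a=cv2.imread('pics/w1.png')[0:240,220:420]
cv2.imwrite('pics/w1z.png',cv2.resize(a,None,fx=2.5,fy=2.5,interpolation=cv2.INTER_CUBIC))
a=cv2.imread('pics/w1.png')[160:240,210:290]
cv2.imwrite('pics/w1m.png',cv2.resize(a,None,fx=6,fy=6,interpolation=cv2.INTER_CUBIC))
E
```

```text
(no output)
```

View pics/w1z.png

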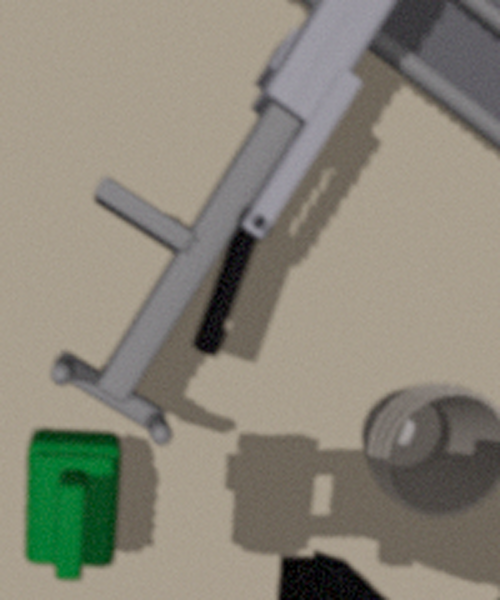

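View pics/w1m.png

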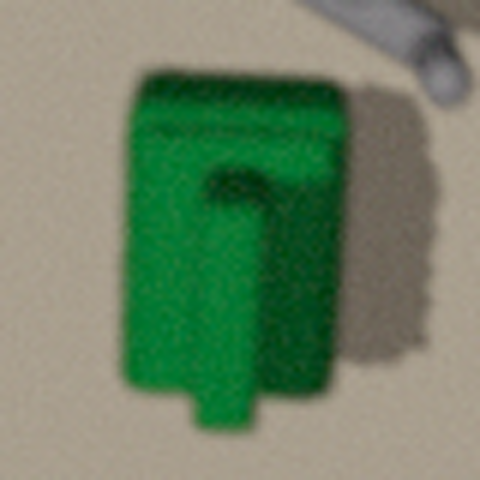

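```bash
cat > fit2.py <<'E'
from h import *
import pickle
from scipy.optimize import least_squares
c=pickle.load(open('w1.pkl','rb'))
z=lambda u,v:((u+.5)/2.5+220-.5,(v+.5)/2.5-.5)
zm=lambda u,v:((u+.5)/6+210-.5,(v+.5)/6+160-.5)
L=[((0,-13.5,68),0,z(259,221)),((45,13,65),0,z(268,93)),((45,-13,65),0,z(302,120)),((-8,54,64),1,z(104,186)),((-91,31,85),1,z(61,373)),((-91,-31,85),1,z(162,435))]
tip=z(207,347)
def res(p,full=False):
    P=np.array([np.array(a)-[p[3]*1000*m,0,0] for a,m,_ in L])/1000
    r=proj(c,w(p[:3],P))-np.array([q for _,_,q in L]);return r if full else r.ravel()
o=least_squares(res,[.65,-.02,-.26,.013],loss='soft_l1',x_scale=[.1,.1,.1,.01])
p=o.x;print('rack',p,o.cost);print(np.round(res(p,True),1))
def rackf(p,W):
    d=np.array(W)[:2]-p[:2];a=p[2];return np.array([d@[np.cos(a),np.sin(a)],d@[-np.sin(a),np.cos(a)]])
print('tip',rackf(p,ray(c,tip,.061)))
M=[((25,0,76),zm(238,203)),((-25,0,76),zm(226,430)),((35,25,0),zm(148,85)),((35,-25,0),zm(338,90)),((-35,25,38),zm(124,388)),((-35,-25,38),zm(332,392))]
def rm(m,full=False):
    r=proj(c,w(m,np.array([a for a,_ in M])/1000))-np.array([q for _,q in M]);return r if full else r.ravel()
o=least_squares(rm,[.484,.009,.29],loss='soft_l1',x_scale=.1);m=o.x
print('mould',m,o.cost,rackf(p,m));print(np.round(rm(m,True),1))
G=[]
q=p[3]*1000
def box(fr,x0,x1,y0,y1,z0,z1):
    for zz in(z0,z1): G.append((w(fr,np.array([(x0,y0,zz),(x1,y0,zz),(x1,y1,zz),(x0,y1,zz),(x0,y0,zz)])/1000),(0,0,255)))
box(p,45,200,-13,13,65,65);box(p,-91-q,45,-8,8,60,60);box(p,-13-q,-3-q,8,54,28,64);box(p,-5,45,-19,-8,68,68)
box(m,-35,35,-25,25,0,38);box(m,-25,25,-7,7,46,76)
draw(c,'w1fit.png',G,(220,0,420,240),2.5)
E
python3 fit2.py
```

```text
rack [ 0.64819641 -0.01974964 -0.22674838  0.00891223] 19.589026099113727
[[-0.1 -0.4]
 [-2.2 -0.7]
 [ 4.5  2. ]
 [ 0.1 -4.9]
 [-2.5  0.2]
 [ 5.9  3.1]]
tip [-0.05784462 -0.02490865]
mould [0.48535911 0.00422367 0.23748859] 12.800128985579217 [-0.16405853 -0.01324785]
[[ 0.  -0.3]
 [-0.1  0.9]
 [-1.3 -4.9]
 [ 2.3 -3.8]
 [-1.2  1.3]
 [ 1.   2.5]]Traceback (most recent call last):
  File "fit2.py", line 26, in <module>
    box(p,45,200,-13,13,65,65);box(p,-91-q,45,-8,8,60,60);box(p,-13-q,-3-q,8,54,28,64);box(p,-5,45,-19,-8,68,68)
    ~~~^^^^^^^^^^^^^^^^^^^^^^^
  File "fit2.py", line 25, in box
    for zz in(z0,z1): G.append((w(fr,np.array([(x0,y0,zz),(x1,y0,zz),(x1,y1,zz),(x0,y1,zz),(x0,y0,zz)])/1000),(0,0,255)))
                                ~^^^^^^^^^^^^^^^^^^^^^^^^^^^^^^^^^^^^^^^^^^^^^^^^^^^^^^^^^^^^^^^^^^^^^^^^^^^^
  File "h.py", line 21, in w
    x,y,a=fr;P=np.atleast_2d(P);return np.c_[x+P[:,0]*np.cos(a)-P[:,1]*np.sin(a),y+P[:,0]*np.sin(a)+P[:,1]*np.cos(a),P[:,2]]
    ^^^^^
ValueError: too many values to unpack (expected 3)
```

```bash
sed -i 's/x,y,a=fr;P/x,y,a=fr[:3];P/' h.py; sed -i "s/z(302,120)/z(302,120)/; s/-91,31,85/-91,27,85/; s/-91,-31,85/-91,-27,85/; s/((45,-13,65),0,z(302,120)),//" fit2.py; python3 fit2.py
```

```text
rack [ 0.64826344 -0.0203355  -0.25632998  0.00945258] 6.551049014494607
[[ 0.2  0. ]
 [-0.4 -0.2]
 [ 0.7 -5.9]
 [-1.   0.6]
 [ 0.4  1.2]]
tip [-0.05729595 -0.02605892]
mould [0.48535911 0.00422367 0.23748859] 12.800128985579217 [-0.16380829 -0.01754474]
[[ 0.  -0.3]
 [-0.1  0.9]
 [-1.3 -4.9]
 [ 2.3 -3.8]
 [-1.2  1.3]
 [ 1.   2.5]]
```

View pics/w1fit.png

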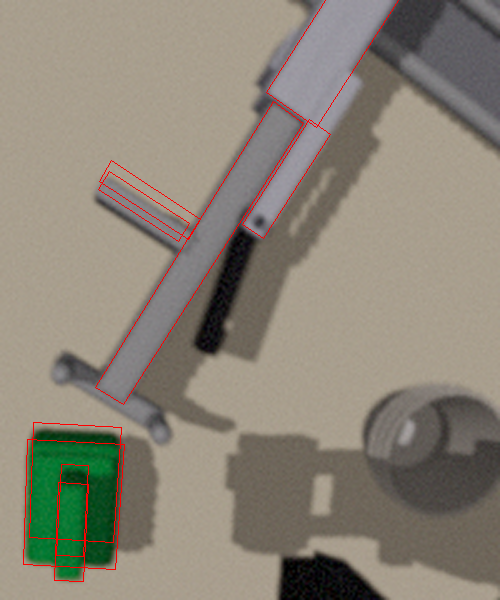

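Emit:
servo_tool(increments=[[0, 0, 3.2, -0.0175, -0.0025, 0.042, 1], [0, 0, 0, -0.0175, -0.0025, 0.042, 1], [0, 0, 0, -0.0165, -0.002, 0.041, 1], [0, 0, 0, 0, 0, 0, 1]])

```text
clock: 4.25
ee_pos: [0.4822, 0.0028, 0.2781]
ee_rot: [-3.141, 0.007, 0.236]
ft_force: [0.7, -0.0, -0.1]
width: 0.0879
```

```bash
cat > ov.py <<'E'
from h import *
import sys
p=[0.6483,-0.0203,-0.256]
def boxes(q,m,lev=None,rk=p):
    G=[]
    def box(fr,x0,x1,y0,y1,z0,z1,col=(0,0,255)):
        for zz in(z0,z1): G.append((w(fr,np.array([(x0,y0,zz),(x1,y0,zz),(x1,y1,zz),(x0,y1,zz),(x0,y0,zz)])/1000),col))
    q=q*1000
    box(rk,45,200,-13,13,65,65);box(rk,-91-q,45,-8,8,60,60);box(rk,-13-q,-3-q,8,54,64,64,(255,0,0));box(rk,-5,45,-19,-8,68,68)
    if m is not None: box(m,-35,35,-25,25,0,38);box(m,-25,25,-7,7,46,76,(255,0,255))
    return G
E
python3 - <<'E'
from ov import *
c=wcam();print(c['st']['ee_pos'],c['st']['ee_rot'],c['st']['clock'])
draw(c,'w2.png',boxes(.0155,[.4854,.0042,.2375]),None,1.5)
E
```

```text
[0.4821847  0.00275156 0.27813031] [-3.14148756  0.00749015  0.23575996] 4.25
```

View pics/w2.png

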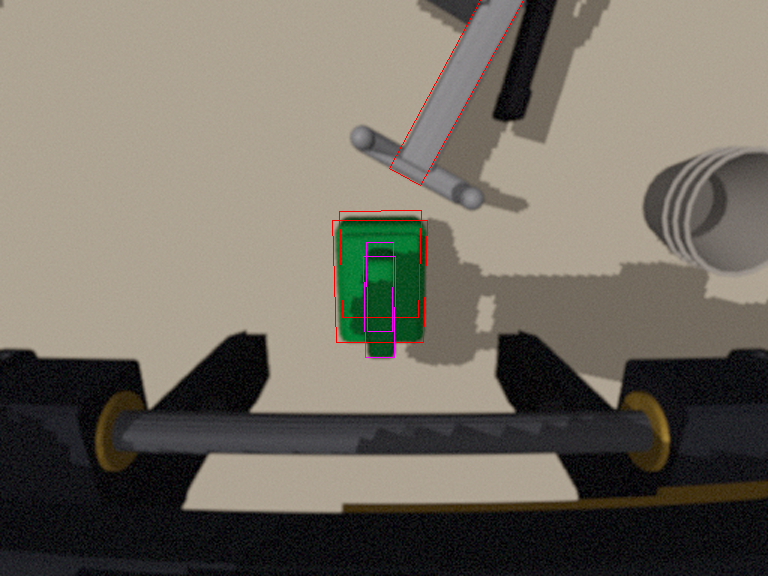

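Emit:
servo_tool(increments=[[0, 0, 0, 0.0015, 0, 0.03, 1], [0, 0, 0, 0.0015, 0, 0.025, 1], [0, 0, 0, 0, 0, 0.006, 1], [0, 0, 0, 0, 0, 0, 0], [0, 0, 0, 0, 0, 0, 0], [0, 0, 0, 0, 0, 0, 0], [0, 0, 0, 0, 0, 0, 0]], grip_force=20)

```text
clock: 5.18
ee_pos: [0.4874, 0.005, 0.2192]
ee_rot: [3.141, -0.001, 0.238]
ft_force: [0.6, -0.4, 0.1]
width: 0.0506
```

Emit:
servo_tool(increments=[[0, 0, 0, 0, 0, 0, 0], [0, 0, 0, 0, 0, 0, 0], [0, 0, 0, 0, 0, 0, 0], [0, 0, 0, 0, 0, 0, 0]])

```text
clock: 5.68
ee_pos: [0.4872, 0.005, 0.2186]
ee_rot: [3.141, 0.0, 0.238]
ft_force: [0.2, 0.4, -0.9]
width: 0.0138
```

Emit:
servo_tool(increments=[[0, 0, 0, 0, 0, -0.02, 0], [0, 0, 0, 0, 0, -0.02, 0], [0, 0, 0, 0, -0.03, 0, 0], [0, 0, 0, 0.001, -0.04, 0, 0], [0, 0, 0, 0.001, -0.04, 0, 0], [0, 0, 0, 0.001, -0.04, 0, 0], [0, 0, 0, 0, -0.02, 0, 0], [0, 0, 0, 0, 0, 0, 0]])

```text
clock: 6.68
ee_pos: [0.4496, 0.1726, 0.2586]
ee_rot: [-3.141, 0.0, 0.242]
ft_force: [0.6, -1.2, -1.9]
width: 0.014
```

```bash
python3 - <<'E'
from ov import *
c=wcam();save(c,'w3.png');print(c['st']['ee_pos'],c['st']['width'])
c=camera('scene');save(c,'s3.png')
E
```

```text
[0.44955431 0.17259555 0.25855178] 0.013996843988861465
```

View pics/w3.png

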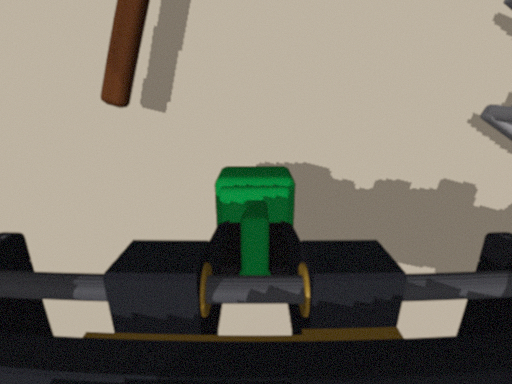

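Mould is held level. Rack-y there ≈ 0.136 m. Lower it gently, then open.

Emit:
servo_tool(increments=[[0, 0, 0, 0, 0, 0.02, 0], [0, 0, 0, 0, 0, 0.015, 0], [0, 0, 0, 0, 0, 0.004, 0], [0, 0, 0, 0, 0, 0, 0], [0, 0, 0, 0, 0, 0, 0.5], [0, 0, 0, 0, 0, 0, 0.5], [0, 0, 0, 0, 0, 0, 0.5], [0, 0, 0, 0, 0, 0, 0.5], [0, 0, 0, 0, 0, 0, 0.5]])

```text
clock: 7.9
ee_pos: [0.4501, 0.171, 0.2198]
ee_rot: [3.142, -0.0, 0.238]
ft_force: [-0.8, 0.4, 0.1]
width: 0.044
```

Emit:
servo_tool(increments=[[0, 0, 0, 0, 0, -0.05, 0.7], [0, 0, 9.4, 0, 0, -0.02, 1], [0, 0, 9.4, 0, 0, -0.02, 1], [0, 0, 9.5, 0, 0, -0.02, 1], [0, 0, 0, 0.0426, 0.0284, 0, 1], [0, 0, 0, 0.0426, 0.0284, 0, 1], [0, 0, 0, 0.0426, 0.0284, 0, 1], [0, 0, 0, 0.0426, 0.0284, 0, 1], [0, 0, 0, 0.0426, 0.0284, 0, 1], [0, 0, 0, 0, 0, 0, 1], [0, 0, 0, 0, 0, 0, 1]])

```text
clock: 9.28
ee_pos: [0.6196, -0.0198, 0.3292]
ee_rot: [-3.141, 0.002, -0.256]
ft_force: [-0.4, -0.5, -0.3]
width: 0.0883
```

```bash
python3 - <<'E'
from ov import *
c=wcam();print(c['st']['ee_pos'],c['st']['ee_rot'],c['st']['clock'])
draw(c,'w4.png',boxes(.0155,None),None,1.5);save(c,'w4r.png')
import pickle;pickle.dump(c,open('w4.pkl','wb'))
c=camera('top');save(c,'t4.png')
im=c['image'].astype(int);m=(im[...,1]>im[...,0]+25)&(im[...,1]>im[...,2]+20)
v,u=np.nonzero(m);print(len(u),u.mean(),v.mean(),ray(c,(u.mean(),v.mean()),.035))
E
```

```text
[ 0.61956673 -0.01976023  0.32924847] [-3.14118144e+00  1.81719423e-03 -2.55690187e-01] 9.275
338 190.36686390532543 256.25147928994085 [0.44717331 0.17559579 0.035     ]
```

View pics/w4.png

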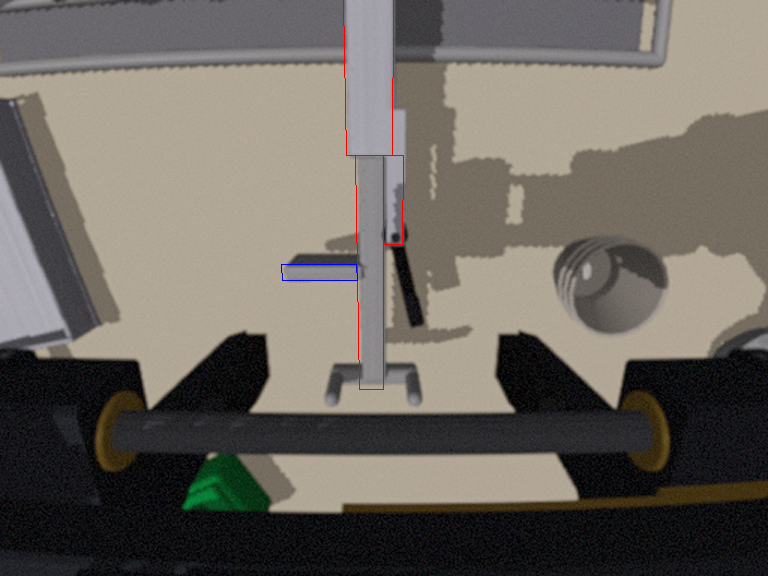

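View pics/t4.png

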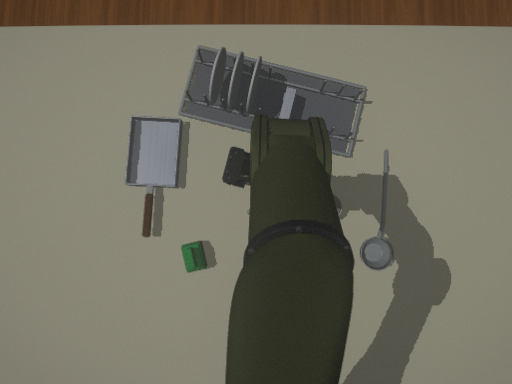

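Emit:
servo_tool(increments=[[0, 0, 0, 0.03, -0.0013, 0.02, 1], [0, 0, 0, 0, 0, 0.03, 1], [0, 0, 0, 0, 0, 0.03, 1], [0, 0, 0, 0, 0, 0.025, 1], [0, 0, 0, 0, 0, 0, 1]])

```text
clock: 10.0
ee_pos: [0.6481, -0.025, 0.223]
ee_rot: [3.141, 0.005, -0.254]
ft_force: [0.5, -0.7, -0.7]
width: 0.0885
```

```bash
cat >> ov.py <<'E'
def tcp(s):
    d=s['ee_pos'][:2]-np.array(p[:2]);a=p[2];return np.round([1000*d@[np.cos(a),np.sin(a)],1000*d@[-np.sin(a),np.cos(a)],1000*s['ee_pos'][2]],1)
E
python3 - <<'E'
from ov import *
c=wcam();print(tcp(c['st']),c['st']['ee_rot'],c['st']['clock'])
draw(c,'w5.png',boxes(.0155,None),None,1.5)
E
```

```text
[  1.   -4.6 223. ] [ 3.14115783  0.00496638 -0.2538066 ] 10.0
```

View pics/w5.png

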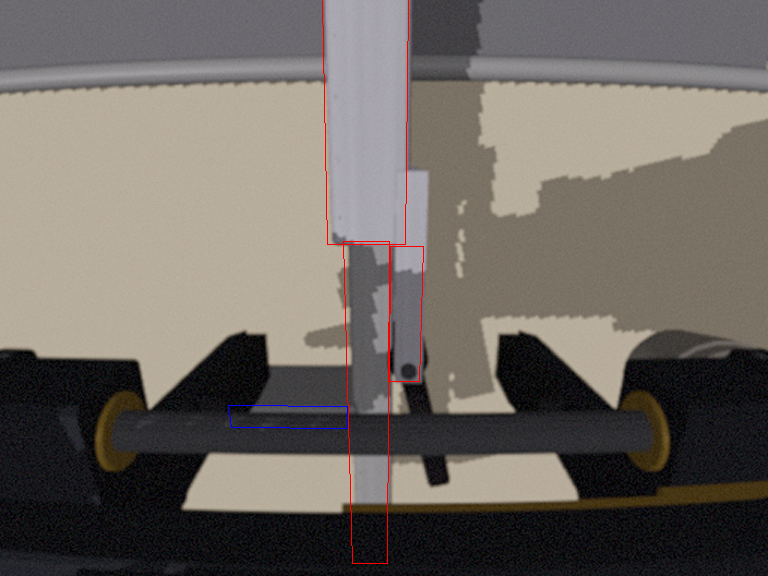

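Emit:
servo_tool(increments=[[0, 0, 0, 0.001, 0.001, 0.014, 1], [0, 0, 0, 0, 0, 0.014, 1], [0, 0, 0, 0, 0, 0, 1]])

```text
clock: 10.42
ee_pos: [0.6496, -0.0278, 0.1955]
ee_rot: [3.141, 0.002, -0.256]
ft_force: [-0.2, -0.4, 0.8]
width: 0.0879
```

Emit:
servo_tool(increments=[[0, 0, 0, -0.015, 0, 0, 1], [0, 0, 0, -0.015, 0, 0, 1], [0, 0, 0, -0.015, 0, 0, 1], [0, 0, 0, -0.01, 0, 0, 1], [0, 0, 0, 0, 0, 0, 1]])

```text
clock: 11.05
ee_pos: [0.5971, -0.0142, 0.1972]
ee_rot: [3.141, -0.001, -0.256]
ft_force: [1.7, -0.7, 1.3]
width: 0.088
```

```bash
python3 - <<'E'
from ov import *
c=wcam();print(tcp(c['st']),c['st']['ee_rot'],c['st']['ft_force'],c['st']['clock'])
draw(c,'w6.png',boxes(.058,None),None,1.5);save(c,'w6r.png')
c=camera('scene');draw(c,'s6.png',boxes(.058,None),(180,120,330,270),4)
E
```

```text
[-51.1  -7.1 197.2] [ 3.14136306e+00 -6.78286384e-04 -2.56145512e-01] [ 1.73264548 -0.71843751  1.26619767] 11.05
```

View pics/w6.png

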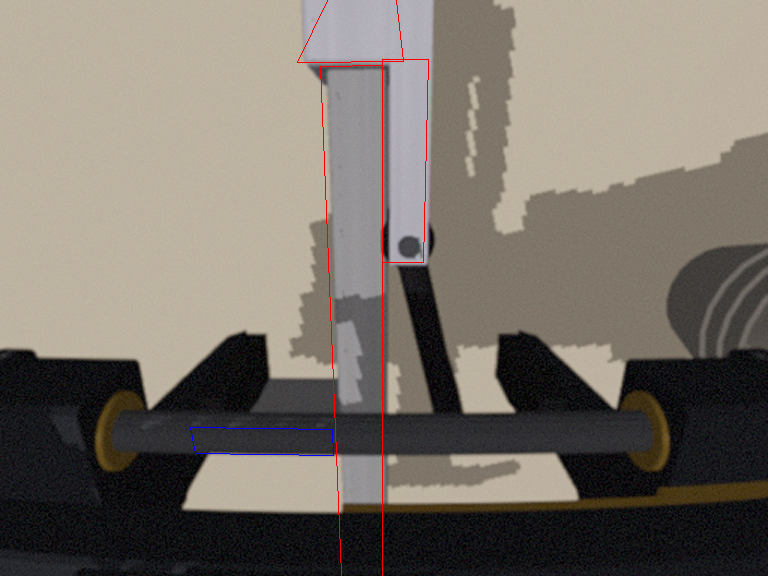

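View pics/s6.png

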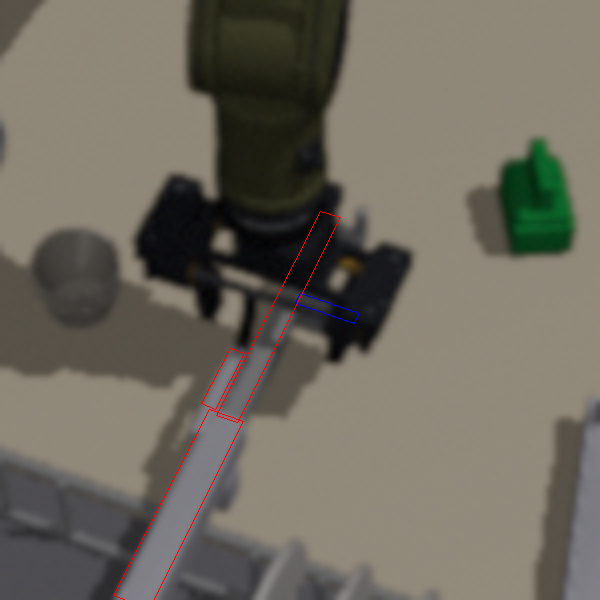

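Emit:
servo_tool(increments=[[0, 0, 0, -0.004, 0, 0, 1], [0, 0, 0, -0.003, 0, 0, 1], [0, 0, 0, 0, 0, 0, 1]])

```text
clock: 11.52
ee_pos: [0.5904, -0.0124, 0.197]
ee_rot: [3.142, -0.001, -0.256]
ft_force: [3.6, -2.4, 1.5]
width: 0.0876
```

```bash
python3 - <<'E'
from ov import *
c=wcam();print(tcp(c['st']),c['st']['ft_force'],c['st']['clock'])
draw(c,'w7.png',[],(150,0,350,150),4)
E
```

```text
[-58.  -7. 197.] [ 3.64049415 -2.35568689  1.47294362] 11.525
```

View pics/w7.png

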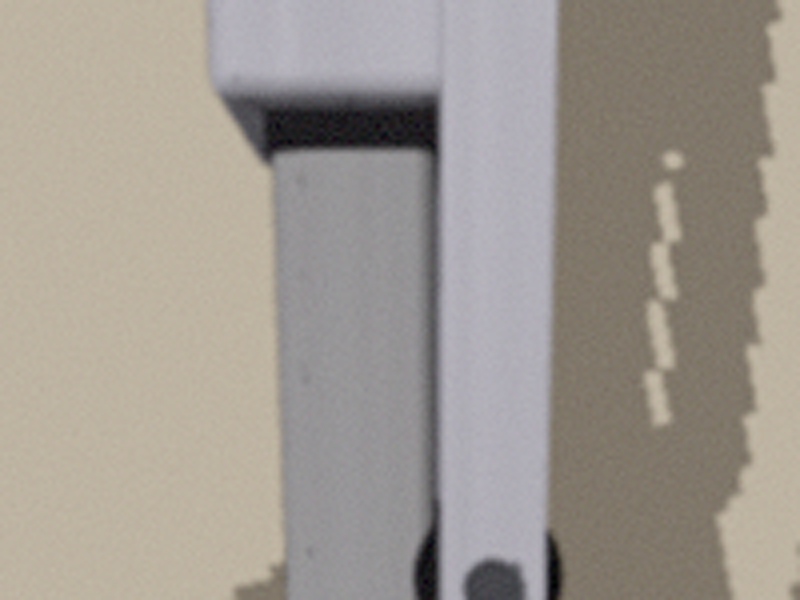

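Emit:
servo_tool(increments=[[0, 0, 0, -0.001, 0, 0, 1], [0, 0, 0, 0, 0, 0, 1], [0, 0, 0, 0, 0, 0, 1], [0, 0, 0, 0, 0, 0, 0.7], [0, 0, 0, 0, 0, 0, 0.7], [0, 0, 0, 0, 0, 0, 0.7]], grip_force=15)

```text
clock: 12.32
ee_pos: [0.5897, -0.01, 0.1965]
ee_rot: [-3.139, -0.0, -0.254]
ft_force: [4.8, 1.9, -0.2]
width: 0.0624
```

```bash
python3 - <<'E'
from ov import *
c=wcam();print(tcp(c['st']),c['st']['ft_force'],c['st']['width'],c['st']['clock'])
draw(c,'w8.png',[],None,1.5)
E
```

```text
[-59.3  -4.8 196.5] [ 4.82097123  1.85611837 -0.20817328] 0.06239044712803985 12.325
```

View pics/w8.png

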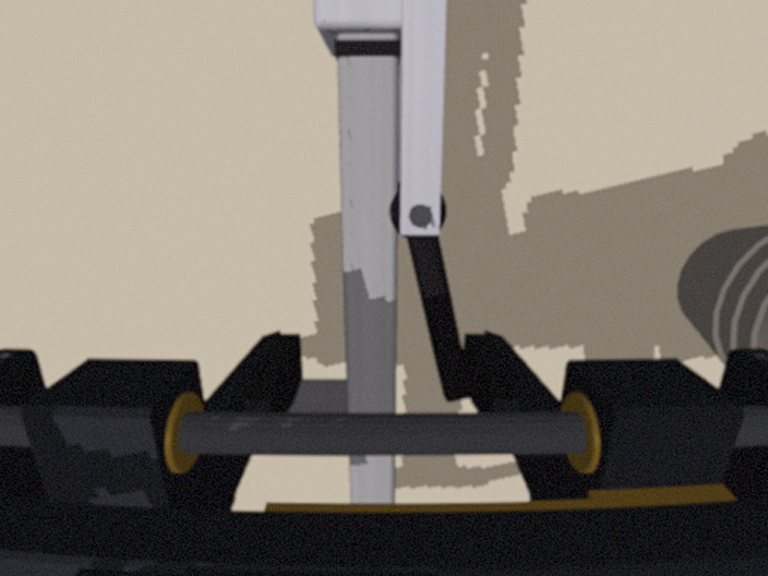

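Emit:
servo_tool(increments=[[0, 0, 0, 0, 0, 0, 0.55], [0, 0, 0, 0, 0, 0, 0.5], [0, 0, 0, 0, 0, 0, 0.45], [0, 0, 0, 0, 0, 0, 0.4], [0, 0, 0, 0, 0, 0, 0.4]])

```text
clock: 13.0
ee_pos: [0.5888, -0.012, 0.1965]
ee_rot: [3.141, 0.001, -0.256]
ft_force: [2.2, 0.0, -0.4]
width: 0.0351
```

```bash
python3 - <<'E'
from ov import *
c=wcam();print(tcp(c['st']),c['st']['ft_force'],c['st']['width'],c['st']['clock'])
draw(c,'w9.png',[],None,1.5)
E
```

```text
[-59.6  -7.1 196.5] [ 2.20915809  0.00409347 -0.37933259] 0.03514499555546341 13.0
```

View pics/w9.png

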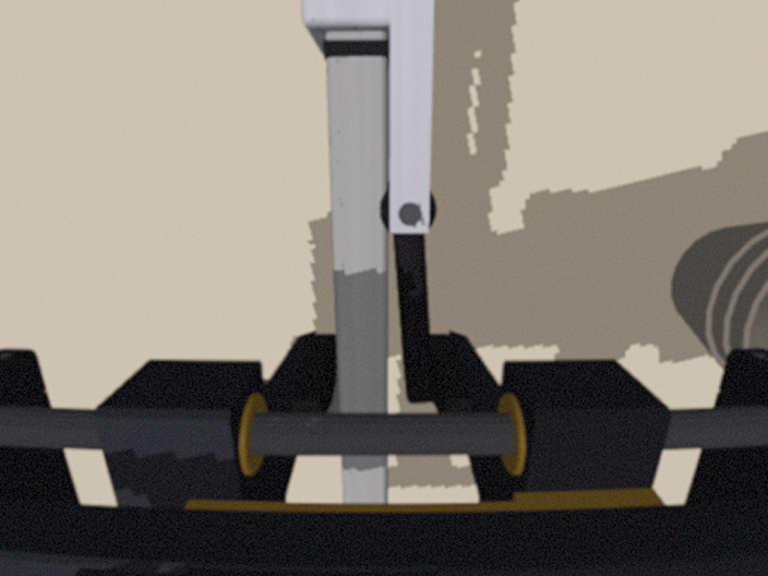

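Emit:
servo_tool(increments=[[0, 0, 0, 0.0005, 0, 0, 0.33], [0, 0, 0, 0, 0, 0, 0.2], [0, 0, 0, 0, 0, 0, 0], [0, 0, 0, 0, 0, 0, 0], [0, 0, 0, 0, 0, 0, 0]], grip_force=20)

```text
clock: 13.68
ee_pos: [0.5896, -0.0116, 0.1966]
ee_rot: [-3.141, 0.001, -0.256]
ft_force: [1.2, 2.9, -1.7]
width: 0.0265
```

```bash
python3 - <<'E'
from ov import *
c=wcam();print(tcp(c['st']),c['st']['ft_force'],c['st']['width'],c['st']['clock'])
draw(c,'w10.png',[],(130,0,380,170),3)
c=camera('scene');draw(c,'s10.png',[],(180,120,330,270),4)
E
```

```text
[-59.   -6.4 196.6] [ 1.21297585  2.94246949 -1.6596349 ] 0.02645890729125711 13.675
```

View pics/w10.png

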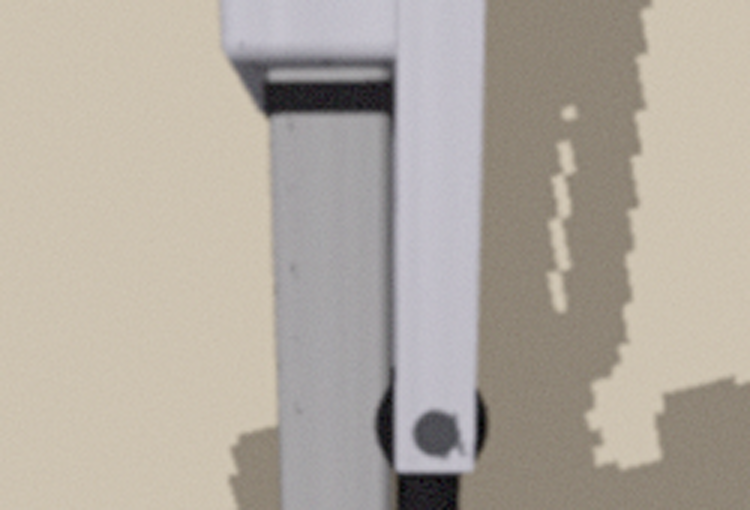

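View pics/s10.png

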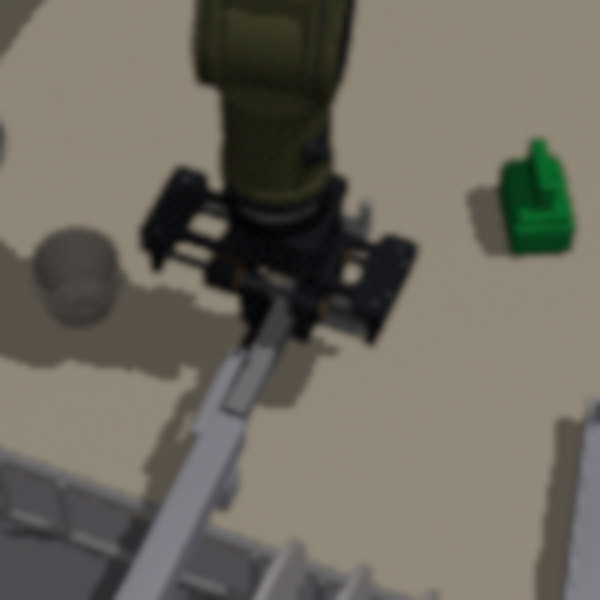

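```bash
python3 - <<'E'
from ov import *
c=wcam()
z=lambda u,v:((u+.5)/3+130-.5,(v+.5)/3-.5)
def X(u,v,h):
    W=ray(c,z(u,v),h);d=W[:2]-np.array(p[:2]);a=p[2];return np.round([1000*d@[np.cos(a),np.sin(a)],1000*d@[-np.sin(a),np.cos(a)]],1)
print('pin',X(437,433,.068),'tube top front',X(310,46,.065),X(310,54,.065),'fork end',X(437,472,.068),'band',X(328,82,.06),X(328,113,.06),'lip shadow',X(328,66,.06))
print(tcp(c['st']),c['st']['width'])
E
```

```text
pin [ -0.7 -15.1] tube top front [45.5  0.7] [44.6  0.7] fork end [ -5.8 -15.2] band [42.7 -1.1] [39.  -1.1] lip shadow [44.6 -1.2]
[-59.   -6.5 196.6] 0.026838856510677564
```

Emit:
servo_tool(increments=[[0, 0, 0, 0.0015, 0, 0, 0], [0, 0, 0, 0, 0, 0, 0], [0, 0, 0, 0, 0, 0, 0], [0, 0, 0, 0, 0, 0, 0]])

```text
clock: 14.32
ee_pos: [0.5901, -0.0117, 0.1965]
ee_rot: [-3.141, 0.004, -0.256]
ft_force: [-1.7, 4.5, 0.3]
width: 0.0263
```

```bash
python3 - <<'E'
from ov import *
c=wcam();print(tcp(c['st']),c['st']['ft_force'],c['st']['width'],c['st']['clock'])
draw(c,'w11.png',[],(130,0,380,170),3)
draw(c,'w11f.png',[],None,1.5)
E
```

```text
[-58.5  -6.4 196.5] [-1.68919029  4.45497145  0.26663067] 0.026303238004522007 14.325
```

View pics/w11.png

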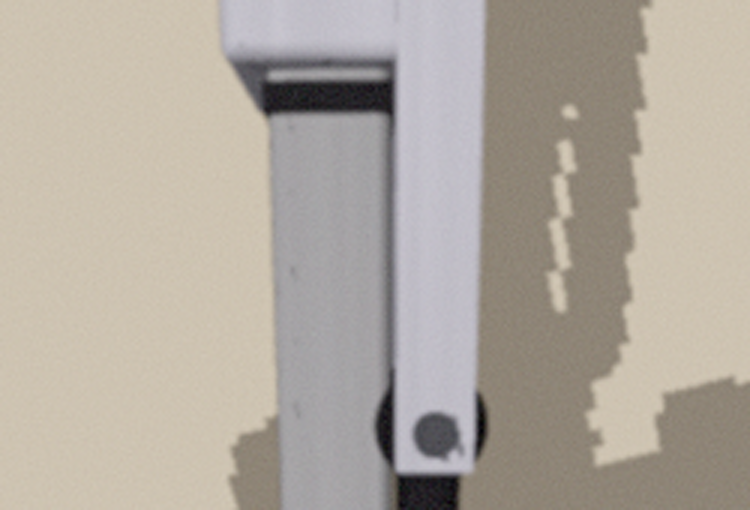

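View pics/w11f.png

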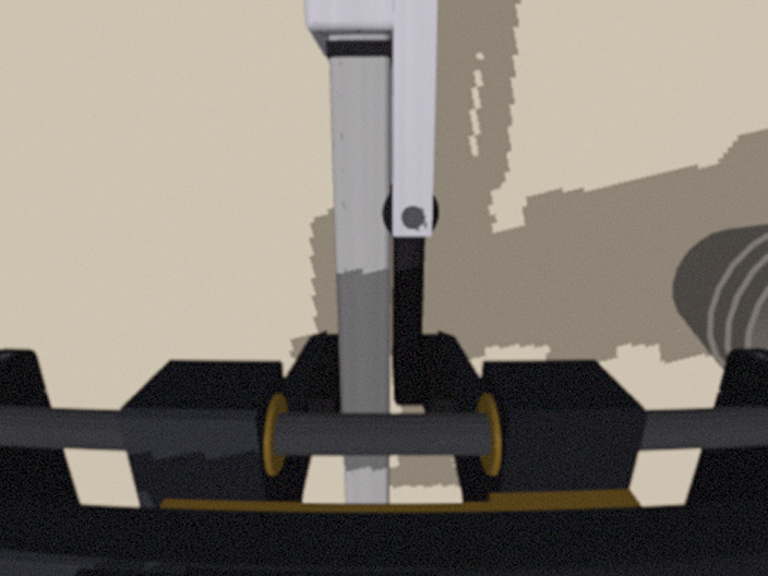

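```bash
python3 - <<'E'
from ov import *
s=state();print(tcp(s),s['ft_force'],s['width'],s['clock']);print(finish_job())
E
```

```text
[-58.5  -6.4 196.5] [-2.00215731  4.67355325  1.71118646] 0.026677524345349687 14.375
the job is handed in; nothing more can be done
None
```

I handed the job in at 14.4 s with the gripper holding the arm at its length mark and the lever pinched shut. `finish_job()` gave no verdict, so what follows is from my own checks.

- **Mould:** I gripped it by its rib and set it down to the left of the arm. The top camera puts its middle at about rack y = +138 mm. It looked upright and still in the later scene picture.
- **Arm and lever:** I hooked the left finger behind the pull plate and drew the arm out. I held it at the mark with the lever still open, then closed the jaws across the lever and arm.
- **Final readings:** The jaw opening is 26.3 to 26.8 mm, against 27 mm expected for a closed lever and arm together. In the wrist picture the lever lies flat along the arm.
- **Pull-out:** The two measurements differ slightly. Finger position gives about 64.5 to 65 mm, while the mark in the wrist picture gives about 66 to 67 mm. Both are inside the 60 to 70 mm band.
- **Correction that mostly failed:** I tried a 1.5 mm nudge back towards 65 mm after clamping. It moved the arm only about 0.3 mm, leaving a light residual push of about 3 N inward and 4 N sideways on the wrist.
- **Pan, cups and ladle:** I never touched them. I saw no movement in the pictures, but I did not measure their positions at the end.

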